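# Lay a culture flask down on the shaker platform and clamp it

### The arm

A 6-joint arm with a two-finger parallel gripper is mounted at the origin on a cart in front of the work surface, level with it; the furniture and walls round the work are solid. World frame = base frame: x ahead of the robot, y to its left, z up, the work surface at z = 0. Lengths are in mm, angles in rad, forces in N, time in s.
With the tool pointing down it reaches from about 275 to 1000 mm from the base axis. Payload 8.4 kg.
Tool frame: the origin (TCP) lies on the centre line of the jaws, within the pads' length; the fingertips stand ahead of it and the grasp point (between the pads) lies 6 mm ahead of it (manip.tips_ahead is the z of the fingertips in the tool frame, in mm); z points along the fingers, y is the line along which they close (so a half turn about z gives the same grasp; the last joint's range is limited). The gripper opens to 85 mm and grips with 20 to 120 N. Pads are 22 mm wide; open, the fingers measure 114 mm over their backs; the gripper's body (76 mm by 85 mm) begins 54 mm behind the grasp point. The pads swing forward as they close: fully open they stand 13 mm farther back than shut.
Start: joints at [1.163, 0.353, 1.633, -0, 1.155, -0.002], TCP at [246.72, 574.245, 256.281] pointing down, gripper open.
Joint ranges: [-2.63, 2.63], [-0.92, 2.1], [0.06, 2.66], [-1.3, 4.44], [0, 2.69], [-3.02, 3.02]. Speed limits (rad/s): [2.22, 2.22, 2.79, 3.14, 3.14, 3.14].

### API

Orientations are given as [roll, pitch, yaw] about the fixed x, y, z axes, in that order (R = Rz(yaw) Ry(pitch) Rx(roll)).
In Python, from rig import manip gives the robot as it stands.
- The arm moves only by the tool apply_moves, never from a script. Its argument "moves" is a list that holds one entry, the list of rows, each a list of 7 numbers: the shift along the tool's x, y, z each as a share of 0.04 m, from -1 to 1, then the turn, a rotation vector about the tool's x, y, z each as a share of 8 degrees, from -1 to 1, then the opening, from 0 (shut) to 1 (fully open). A call has 1 to 10 rows; each row shifts and turns the commanded pose from where the row before left it, along the tool's axes as they then stand; what a row does not reach is not made up. A row lasts 1/8 s, in which the tool goes at most 62.5 mm and 10.7 degrees, less where a joint would pass 70% of its speed; a pose out of reach is approached as far as the arm can. A call with a number of a shift or a turn outside -1 to 1 is refused whole. A call with a gripper value outside its range is refused whole. The fingers move at their own pace and stop on an object; "force" is the grip in N (left out, the last holds). Time passes only in rows, so rows that do not move let the fingers close. It gives the time, the measured TCP pose, the force, the opening and the grip force at its end, in the units of the state.
- manip.get_obs(): the state, without advancing time (a new reading comes with each control period).
- manip.capture(name): name is "scene" or "top"; returns the picture (480x640x3 uint8, red, green, blue); there is no depth.
- manip.camera_params(name): a dict with "vertical_fov" (degrees; the focal length in pixels is half the picture's height over the tangent of half this angle, whatever the lens; pixels are square), "cx", "cy" (the principal point, pixels), "k1" (the pictures are not rectified: a ray, as slopes to the right and down, at radius r is drawn at 1 + k1 r^2 times it, then the intrinsics apply), "cam_to_world" (4x4, takes a point from camera to world coordinates). Camera axes: x right, y down, z forward; pixel columns grow to the right and rows downward; lengths in mm; the calibration is good to about 2 mm. A picture is of the moment at which its call begins. camera_params takes no time and is no camera call.
- manip.close_job(): hands the job in; it is judged then, once.
The state is a dict: "t": time; "joint_positions": joint angles; "joint_velocities": joint speeds; "effort": joint torques, N m; "tcp_pos": TCP position; "eef_rot": TCP orientation; "force": force on the tool from outside, world axes, zero at the start; "torque": the same for the moment, N m; "finger_gap": opening from 0.0 (shut) to 1.0 (fully open); "grip_force": force on a finger pad.
Only numpy, scipy, OpenCV 4.12 (cv2) and the standard library are available. Lean on these libraries where they do the work, as an engineer would, in place of code of your own. Each camera call takes 0.05 s, during which the arm holds its last target. There are 200 camera calls.

### The job

Load the standing culture flask onto the shaker platform beside the flask that already lies there: bring its foot up against the platform's front edge and tip it over that edge, by pushing rather than picking it up, so that it lies flat with the cap pointing away from the robot. Push it fully onto the platform until its cap meets the rear rail, and only then slide the clamp bar up against it, so that bar, both flasks and the right-hand rail stand snugly side by side. Leave the timer, the cup and the pen where they are.

Things in the scene. Friction and masses are not known exactly. Their poses are not given: they have to be found in the camera images.
- platform: Aluminium shaker plate, fixed, 210 mm (its x, away from robot) by 310 mm (y, to the left), top 14 mm above the bench. Origin: centre of underside. Front edge (the low stop) at x = -105 mm. Rear rail along y: front face at x = +95 mm, 36 mm above bench. Right-hand rail along x: inner face at y = -140 mm, 34 mm above bench. Front and left open.
- flask: Clear flat-sided culture flask, white cap, about 0.15 kg, standing cap up on the bench up to 4 cm in front of the platform's front edge, opposite its free lane. 36 mm thick (x), 85 mm wide (y) up to 96 mm, sloping shoulders to 125 mm, 29 mm cap to 157 mm. Origin: centre of the end it stands on; z to the cap. Its +x broad face looks to the platform and goes underneath.
- flask_cap (a point): Centre of the end of the standing flask's cap: 157 mm along the flask's z, 3 mm to its -x side (so the cap clears the surface when the flask lies).
- flask_face (a point): Point in the middle of the flask's +x broad face, 55 mm above its standing end; 14 mm above the bench when the flask lies flat on the platform.
- lying_flask: A second flask of the same shape that already lies flat on the platform along the right-hand rail, cap at the rear rail. It is loose. Origin: centre of its end nearest the robot; z runs to its cap, x points down.
- clamp_bar (a joint): Slide of the clamp bar on the platform, in m: 0 = fully left, growing as it moves right (platform -y), at most 0.110. Friction about 2.5 N; stays where left. Its rubber face is at platform y = 118 mm minus the joint value; bar, two flasks and right-hand rail all touch at about 0.088.
- bar_face (a point): Middle of the bar's rubber face (towards the flasks), 12 mm above the platform's top. The bar runs along platform x, 184 mm long; its outer side is 16 mm from this face, its top 23 mm above the platform's top. Two black knobs, 50 mm in front of and 55 mm behind the middle, rise to 39 mm above the platform's top.
- bench_timer: Small white timer, 68 x 62 x 19 mm, lying on the bench to the right; leave it. Origin: centre of its underside.
- cup: White specimen cup with a lid, 60 mm across, 72 mm high, to the left of the platform; leave it. Origin: centre of its underside.
- pen: Marker pen, 136 x 12 mm, lying on the bench to the left; leave it. Origin: centre of its underside.
There are look-alikes about, which are no part of the job. What is shaped like the flask but black or orange is not meant.

How it is judged (in metres and radians):
On the way, in this order (a step that is already met when the one before it is completed fails the run):
1. the flask lies flat on the platform, broad +x face down, cap pointing to the rear (z of flask_face in the frame of platform below 0.019 m and z of flask_cap in the frame of platform below 0.045 m and angle between the z axis of flask and the x axis of platform, either way round below 0.3 rad and x of flask_cap in the frame of platform above -0.03 m), for 0.2 s.
2. the flask is home: its cap meets the rear rail (z of flask_face in the frame of platform below 0.019 m and x of flask_cap in the frame of platform above 0.086 m), for 0.2 s.
3. the clamp bar is closed up on the row of flasks (value of joint clamp_bar above 0.08 m), for 0.2 s.
At the end, for the whole second after the job is handed in: Flask flat on its +x face on the platform (within 5 mm), at rest, cap within 9 mm of the rear rail, square within 0.08 rad; clamp bar joint over 0.080 (8 mm slack in all); other flask still flat, square within 0.08 rad, cap within 13 mm of the rear rail (all of step 2 and z of flask_cap in the frame of platform below 0.045 m and angle between the z axis of each of flask, lying_flask and the x axis of platform, either way round below 0.08 rad and value of joint clamp_bar above 0.08 m and z of lying_flask in the frame of platform below 0.037 m and x of lying_flask in the frame of platform above -0.075 m and linear speed of flask below 0.02 m/s); the robot touches nothing.
It fails at once if the flask is picked up instead of tipped (its standing end rises more than 65 mm above the bench) (height (world z) of flask above 0.065 m).
It fails at once if the flask already on the platform is knocked away (more than 20 mm) (distance of lying_flask from where it was at the start of the episode above 0.02 m).
It fails at once if the timer is moved more than 20 mm (distance of bench_timer from where it was at the start of the episode above 0.02 m).
It fails at once if the cup is moved more than 20 mm (distance of cup from where it was at the start of the episode above 0.02 m).
It fails at once if the pen is moved more than 20 mm (distance of pen from where it was at the start of the episode above 0.02 m).
It also fails if it takes over 56 s, if anything falls off the work surface, if the arm or the gripper's body presses on something with over 40 N, if the wrist force passes 120 N, or if a joint passes its speed limit or range.

## Working session

There is one attempt and no reset: what is moved stays moved. The work goes in short steps, Python scripts to look and compute and a tool call to move; the robot and the scene stay as the last step left them, time stands still between calls to the robot, and variables do not carry over. Pictures are saved under pics/ and viewed, at most 10 in all, crops included, and the job is handed in when it is done.

Besides the shell and the picture viewer there is one more tool, called after ">>>" by a JSON object that holds its "api" and its "payload". apply_moves: Moves the arm, as the interface text tells. Shift numbers are shares of 0.04 m and turn numbers shares of 8 degrees, none past 1 either way. Its arguments: {"type":"object","properties":{"moves":{"type":"array"},"force":{"type":"number"}},"required":["moves"]}

```bash
mkdir -p pics; cat > h.py <<'E'
from rig import manip
import numpy as np, cv2
def snap(name,fn):
    im=manip.capture(name); cv2.imwrite('pics/'+fn,im[:,:,::-1]); return im
def K(n):
    p=manip.camera_params(n); f=240/np.tan(np.radians(p['vertical_fov'])/2)
    return p,f
def ray(n,u,v):
    p,f=K(n); d=np.array([(u-p['cx'])/f,(v-p['cy'])/f]); s=d.copy()
    for _ in range(30): s=d/(1+p['k1']*(s@s))
    T=np.array(p['cam_to_world']); return T[:3,3],T[:3,:3]@np.array([s[0],s[1],1])
def onz(n,u,v,z):
    o,d=ray(n,u,v); return o+d*(z-o[2])/d[2]
def proj(n,P):
    p,f=K(n); T=np.array(p['cam_to_world']); q=T[:3,:3].T@(np.array(P)-T[:3,3]); s=q[:2]/q[2]
    return s*(1+p['k1']*(s@s))*f+np.array([p['cx'],p['cy']])
def tri(a,b):
    (o1,d1),(o2,d2)=ray('scene',*a),ray('top',*b)
    A=np.stack([d1,-d2],1); s=np.linalg.lstsq(A,o2-o1,rcond=None)[0]
    p,q=o1+d1*s[0],o2+d2*s[1]; return (p+q)/2,np.linalg.norm(p-q)
E
python3 - <<'E'
from h import *
for n in('scene','top'):
    snap(n,n+'0.png'); p=manip.camera_params(n); print(n,{k:np.round(v,3).tolist() for k,v in p.items()})
o=manip.get_obs();print(o['t'],o['tcp_pos'],o['eef_rot'],o['finger_gap'],manip.tips_ahead)
E
```

```text
scene {'vertical_fov': 54.833, 'cx': 325.839, 'cy': 237.935, 'k1': -0.054, 'cam_to_world': [[0.786, -0.472, 0.4, 90.145], [-0.619, -0.607, 0.499, -383.931], [0.007, -0.64, -0.769, 893.391], [0.0, 0.0, 0.0, 1.0]]}
top {'vertical_fov': 54.737, 'cx': 316.108, 'cy': 235.264, 'k1': -0.006, 'cam_to_world': [[-0.009, -0.998, 0.059, 433.716], [-1.0, 0.01, 0.021, 91.763], [-0.022, -0.058, -0.998, 1007.436], [0.0, 0.0, 0.0, 1.0]]}
0.1 [246.57195546 573.89236253 255.63695058] [-3.14036804e+00  1.26415357e-05  2.73580066e+00] 1.0011572143456795 25.0
```

View pics/scene0.png

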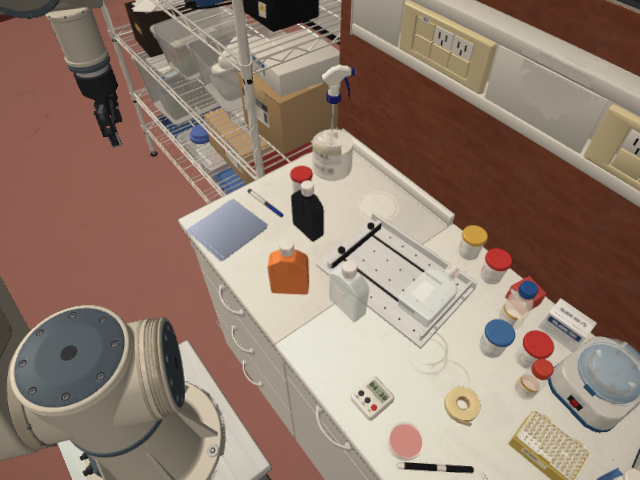

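View pics/top0.png

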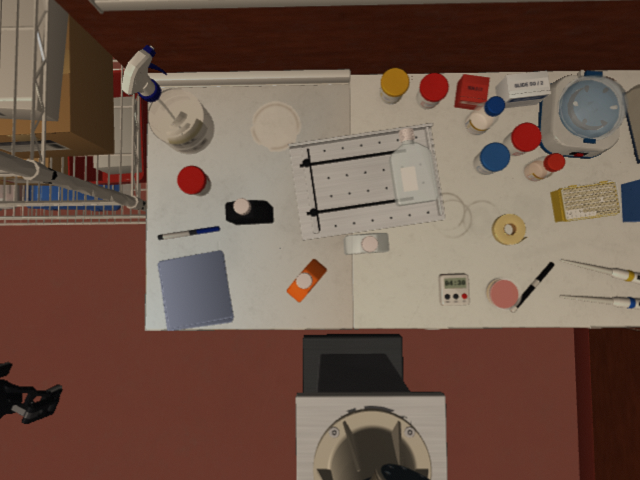

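The scene picture shows the clear flask standing at about (348,290), with its cap at (349,268). The platform lies around (400,280) with the bar on its left. In the top picture the flask cap is at about (370,244) and the platform corners are at (302,240), (443,219), (432,124) and (290,147). I'll enlarge both views.

```bash
python3 - <<'E'
import cv2
a=cv2.imread('pics/top0.png')[110:270,275:460]; cv2.imwrite('pics/topc.png',cv2.resize(a,None,fx=4,fy=3.75 and 4,interpolation=cv2.INTER_CUBIC)[:600])
b=cv2.imread('pics/scene0.png')[205:355,310:490]; cv2.imwrite('pics/scenec.png',cv2.resize(b,None,fx=4,fy=4,interpolation=cv2.INTER_CUBIC))
E
```

```text
(no output)
```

View pics/topc.png

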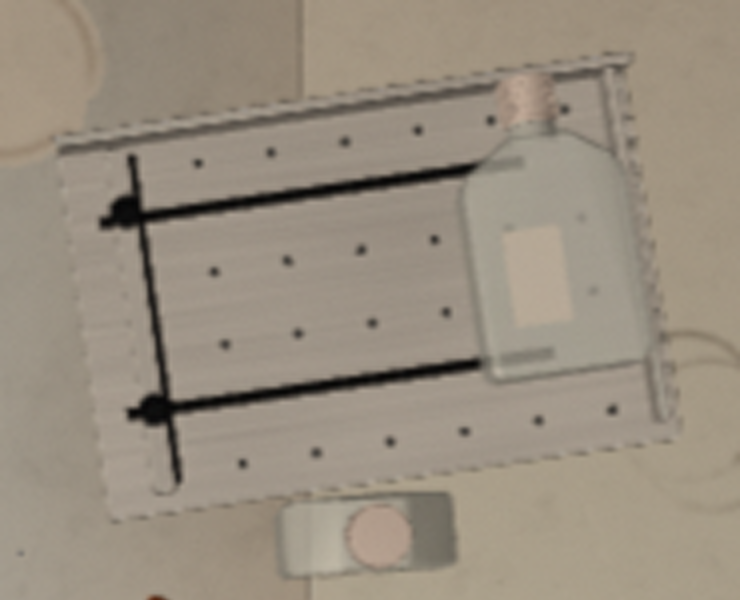

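View pics/scenec.png

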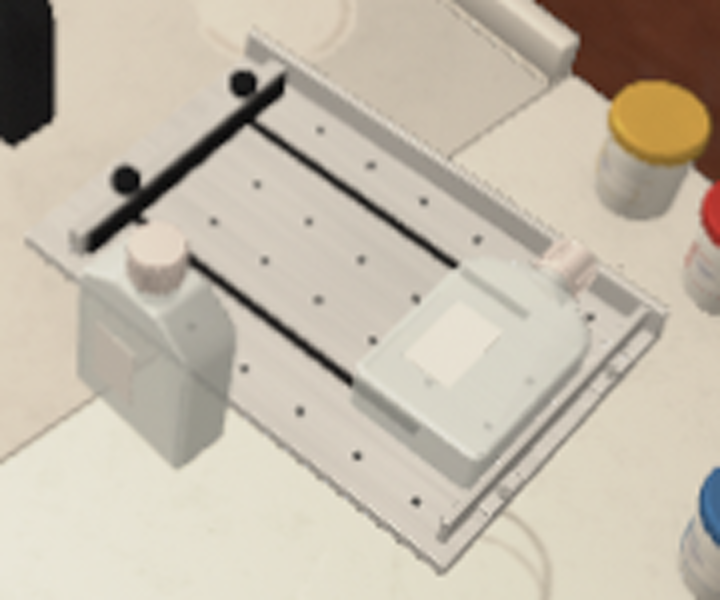

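The crops give these positions in crop pixels (4x):
- **Top view:** front corners at (112,520) and (677,437), and the flask cap disc at (380,537).
- **Scene view:** front corners at (27,240) and (443,570), the cap top at about (157,238), and the flask's lower near edge from (80,378) to (178,467).

```bash
cat >> h.py <<'E'
tp=lambda u,v:(275+u/4-.4,110+v/4-.4)
sp=lambda u,v:(310+u/4-.4,205+v/4-.4)
E
python3 - <<'E'
from h import *
np.set_printoptions(precision=1,suppress=True)
FLs,FLt=sp(27,240),tp(112,520);FRs,FRt=sp(443,570),tp(677,437)
print('FL',tri(FLs,FLt),'FR',tri(FRs,FRt))
for z in(0,14):print(z,onz('top',*FLt,z),onz('top',*FRt,z),onz('scene',*FLs,z),onz('scene',*FRs,z))
FL,FR=onz('top',*FLt,14),onz('top',*FRt,14)
d=FL-FR;print('len',np.linalg.norm(d),'yaw',np.arctan2(-d[0],d[1]))
print('capF',tri(sp(157,238),tp(380,537)))
print('base scene',[onz('scene',*sp(*q),0) for q in((80,378),(178,467),(228,428))])
print('knobs',[tri(sp(*a),tp(*b)) for a,b in(((124,180),(155,409)),((242,83),(125,210)))])
print('bar ends top',[onz('top',*tp(*q),37) for q in((179,482),(132,156))])
print('lying cap', onz('top',*tp(527,98),14+18))
print('lying front corners', [onz('top',*tp(*q),50) for q in((492,382),(650,358))])
# flask faces in top at z~96 shoulder outline
print('flask outline', [onz('top',*tp(*q),96) for q in((280,505),(283,578),(455,492),(457,567))])
E
```

```text
FL (array([483.8, 142.5,   4.1]), np.float64(0.6653961512272086)) FR (array([ 525.3, -163.2,    3.8]), np.float64(0.020752114692549978))
0 [483.7 142.9   0. ] [ 525.7 -164.2    0. ] [485.8 144.7   0. ] [ 527.2 -162.3    0. ]
14 [483.  142.1  14. ] [ 524.4 -160.6   14. ] [479.6 136.4  14. ] [ 520.3 -165.7   14. ]
len 305.567009597586 yaw 0.1358093980357723
capF (array([466.8,  12.3, 158.8]), np.float64(0.07514543478038253))
base scene [array([450.4,  49.2,  -0. ]), array([457.1, -28.6,   0. ]), array([494.9, -27. ,   0. ])]
knobs [(array([538.7, 118.3,  43.4]), np.float64(1.7176263410259567)), (array([644.4, 133.1,  42.3]), np.float64(1.4492768346446363))]
bar ends top [array([501.5, 105.7,  37. ]), array([675.1, 128.9,  37. ])]
lying cap [704.5 -81.3  32. ]
lying front corners [array([550.7, -57. ,  50. ]), array([ 562.2, -138.6,   50. ])]
flask outline [array([485.5,  55.3,  96. ]), array([449.6,  54.2,  96. ]), array([491. , -30.7,  96. ]), array([454.2, -31. ,  96. ])]
```

>>> {"api": "apply_moves", "payload": {"moves": [[[-0.535, -0.745, 0, 0, 0, 0, 0.5], [-0.535, -0.745, 0, 0, 0, 0, 0.5], [-0.535, -0.745, 0, 0, 0, 0, 0.5], [-0.535, -0.745, 0, 0, 0, 0, 0.5], [-0.535, -0.745, 0, 0, 0, 0, 0.5], [-0.535, -0.745, 0, 0, 0, 0, 0.5], [-0.535, -0.745, 0, 0, 0, 0, 0.5], [-0.535, -0.745, 0, 0, 0, 0, 0.5]]]}}

```text
t: 1.1
tcp_pos: [309.9, 286.4, 256.1]
eef_rot: [-3.141, -0.0, 2.736]
force: [-0.5, 0.5, 0.2]
finger_gap: 0.504
grip_force: 0.0
```

>>> {"api": "apply_moves", "payload": {"moves": [[[-0.535, -0.745, 0, 0, 0, 0, 0.5], [-0.535, -0.745, 0, 0, 0, 0, 0.5], [-0.535, -0.745, 0, 0, 0, 0, 0.5], [-0.535, -0.745, 0, 0, 0, 0, 0.5], [-0.535, -0.745, 0, 0, 0, 0, 0.5], [-0.535, -0.745, 0, 0, 0, 0, 0.5], [-0.535, -0.745, 0, 0, 0, 0, 0.5], [-0.535, -0.745, 0, 0, 0, 0, 0.5]]]}}

```text
t: 2.1
tcp_pos: [373.0, -0.2, 256.2]
eef_rot: [3.142, -0.0, 2.736]
force: [-0.6, -0.2, -0.5]
finger_gap: 0.5
grip_force: 0.0
```

>>> {"api": "apply_moves", "payload": {"moves": [[[0, 0, 0, 0, 0, -0.97, 0.5], [0, 0, 0, 0, 0, -0.97, 0.5], [0, 0, 0, 0, 0, -0.97, 0.5], [0, 0, 0, 0, 0, -0.97, 0.5], [0, 0, 0, 0, 0, 0, 0.5]]]}}

```text
t: 2.72
tcp_pos: [372.9, 1.0, 256.1]
eef_rot: [3.142, -0.0, -3.007]
force: [-0.2, 0.0, -1.1]
finger_gap: 0.504
grip_force: 0.0
```

```bash
cat >> h.py <<'E'
from scipy.spatial.transform import Rotation as Rn
TH=0.135; O=np.array([609.5,4.4,0]); U=np.array([np.cos(TH),np.sin(TH),0]); V=np.array([-np.sin(TH),np.cos(TH),0])
Rp=np.stack([U,V,[0,0,1]],1)
def W(p): return O+Rp@np.array(p,float)
def P(w): return Rp.T@(np.array(w)-O)
def st():
    o=manip.get_obs(); R=Rn.from_euler('xyz',o['eef_rot']).as_matrix(); tcp=np.array(o['tcp_pos'])
    return o,tcp,R
def tgt(beta): # fingers forward by beta deg from down; y=+V
    b=np.radians(beta); z=-np.cos(b)*np.array([0,0,1])+np.sin(b)*U; return np.stack([np.cross(V,z),V,z],1)
def go(tip,beta): # tip platform pos -> tool-frame shift (after the turn) and turn
    o,tcp,R=st(); Rt=tgt(beta); T=W(tip)-25*Rt[:,2]
    print('turn/8deg',np.round(Rn.from_matrix(R.T@Rt).as_rotvec()/np.radians(8),2),'shift/40 now axes',np.round(R.T@(T-tcp)/40,2),'in new axes',np.round(Rt.T@(T-tcp)/40,2))
def rep():
    o,tcp,R=st(); print('t',round(o['t'],2),'tcp P',P(tcp).round(1),'tip P',P(tcp+25*R[:,2]).round(1),'q',np.round(o['joint_positions'],2),'F',np.round(Rp.T@np.array(o['force']),1),'gap',round(o['finger_gap'],2),'beta',np.degrees(np.arctan2(R[:,2]@U,-R[2,2])).round(1))
E
python3 - <<'E'
from h import *
rep(); go((-235,27,225),45)
print(onz('top',304,282,150),onz('top',307,290,0))
E
```

```text
t 2.73 tcp P [-234.9   28.5  256.1] tip P [-234.9   28.5  231.1] q [-0.   -0.06  2.13 -0.    1.07 -1.71] F [-0.2  0.1 -1.1] gap 0.5 beta -0.0
turn/8deg [ 0.   -5.63 -0.  ] shift/40 now axes [ 0.44 -0.04  0.34] in new axes [ 0.55 -0.04 -0.08]
[397.99273688 133.24420688 150.        ] [374.45393042 134.13620458   0.        ]
```

>>> {"api": "apply_moves", "payload": {"moves": [[[0, 0, 0, 0, -1, 0, 0.5], [0, 0, 0, 0, -1, 0, 0.5], [0, 0, 0, 0, -1, 0, 0.5], [0, 0, 0, 0, -1, 0, 0.5], [0, 0, 0, 0, -1, 0, 0.5], [0, 0, 0, 0, 0, 0, 0.5]]]}}

```text
t: 3.48
tcp_pos: [371.6, 2.7, 254.9]
eef_rot: [3.132, 0.677, -3.011]
force: [-0.7, -0.1, 0.5]
finger_gap: 0.499
grip_force: 0.0
```

```bash
python3 - <<'E'
from h import *
rep(); go((-180,27,22),40)
E
```

```text
t 3.48 tcp P [-236.    30.3  254.9] tip P [-220.3   30.5  235.5] q [-0.16 -0.37  2.52  0.53  0.38 -2.3 ] F [-0.7  0.   0.5] gap 0.5 beta 38.8
turn/8deg [ 0.05 -0.15 -0.03] shift/40 now axes [ 2.57 -0.12  4.79] in new axes [ 2.67 -0.08  4.74]
```

>>> {"api": "apply_moves", "payload": {"moves": [[[0.43, -0.02, 0.8, 0, 0, 0, 0.5], [0.43, -0.02, 0.8, 0, 0, 0, 0.5], [0.43, -0.02, 0.8, 0, 0, 0, 0.5], [0, 0, 0, 0, 0, 0, 0.5]]]}}

```text
t: 3.98
tcp_pos: [391.5, 13.9, 189.3]
eef_rot: [3.127, 0.66, -3.008]
force: [0.4, 0.1, 0.1]
finger_gap: 0.498
grip_force: 0.0
```

```bash
python3 - <<'E'
from h import *
rep(); go((-180,27,24),40);go((-180,27,24),35)
E
```

```text
t 3.98 tcp P [-214.7   38.7  189.3] tip P [-199.4   39.1  169.6] q [-0.09 -0.13  2.57  1.26  0.16 -3.01] F [0.4 0.1 0.1] gap 0.5 beta 37.8
turn/8deg [ 0.1  -0.27 -0.01] shift/40 now axes [ 1.87 -0.34  3.17] in new axes [ 1.99 -0.29  3.1 ]
turn/8deg [ 0.1   0.35 -0.01] shift/40 now axes [ 1.82 -0.34  3.17] in new axes [ 1.66 -0.29  3.26]
```

The wrist is nearly singular when tilted that low, so I'm going back to vertical. I'll straddle the flask's thickness from above, slide it up to the edge without lifting it, and then tip it by pushing from behind.

>>> {"api": "apply_moves", "payload": {"moves": [[[-0.3, 0, -0.6, 0, 0.5, 0, 0.9], [-0.3, 0, -0.7, 0, 1, 0, 0.9], [0, 0, -0.5, 0, 1, 0, 0.9], [0, 0, -0.2, 0, 1, 0, 0.9], [0, 0, 0, 0, 1, 0, 0.9], [0, 0, 0, 0, 0.2, 0, 0.9], [0, 0, 0, 0, 0, 0, 0.9]]]}}

```text
t: 4.85
tcp_pos: [382.8, 35.3, 231.9]
eef_rot: [3.071, 0.223, -2.956]
force: [-0.8, 0.2, -0.1]
finger_gap: 0.903
grip_force: 0.0
```

```bash
cat >> h.py <<'E'
def tv(yaw): # vertical, tool y along platform-frame azimuth yaw
    y=Rp@np.array([np.cos(yaw),np.sin(yaw),0]); z=np.array([0,0,-1.]); return np.stack([np.cross(y,z),y,z],1)
def gov(tip,yaw):
    o,tcp,R=st(); Rt=tv(yaw); T=W(tip)-25*Rt[:,2]
    print('turn/8deg',np.round(Rn.from_matrix(R.T@Rt).as_rotvec()/np.radians(8),2),'shift/40 in new axes',np.round(Rt.T@(T-tcp)/40,3))
E
python3 - <<'E'
from h import *
rep(); gov((-137,27,235),-0.07)
E
```

```text
t 4.85 tcp P [-220.4   61.2  231.9] tip P [-215.    63.2  207.6] q [-0.   -0.12  2.26  0.16  0.8  -1.87] F [-0.8  0.3 -0.1] gap 0.9 beta 12.6
turn/8deg [ 1.73  0.77 12.11] shift/40 in new axes [-0.706  2.141 -0.701]
```

>>> {"api": "apply_moves", "payload": {"moves": [[[0, 0, -0.2, 0.143, 0.064, 1, 0.9], [0, 0, -0.2, 0.143, 0.064, 1, 0.9], [0, 0, -0.2, 0.143, 0.064, 1, 0.9], [0, 0, 0, 0.143, 0.064, 1, 0.9], [0, 0, 0, 0.143, 0.064, 1, 0.9], [0, 0, 0, 0.143, 0.064, 1, 0.9], [0, 0, 0, 0.143, 0.064, 1, 0.9], [0, 0, 0, 0.143, 0.064, 1, 0.9], [0, 0, 0, 0.143, 0.064, 1, 0.9], [0, 0, 0, 0.143, 0.064, 1, 0.9]]]}}

```text
t: 6.1
tcp_pos: [377.0, 33.1, 254.8]
eef_rot: [3.104, 0.023, 1.925]
force: [0.4, -0.5, 0.4]
finger_gap: 0.902
grip_force: 0.0
```

>>> {"api": "apply_moves", "payload": {"moves": [[[0, 0, 0, 0.143, 0.064, 1, 0.9], [0, 0, 0, 0.143, 0.064, 1, 0.9], [0, 0, 0, 0, 0, 0, 0.9]]]}}

```text
t: 6.48
tcp_pos: [377.4, 33.1, 254.9]
eef_rot: [3.14, -0.0, 1.651]
force: [0.2, -1.7, 0.7]
finger_gap: 0.9
grip_force: 0.0
```

```bash
python3 - <<'E'
from h import *
rep(); gov((-137,27,190),-0.07)
E
```

```text
t 6.47 tcp P [-226.1   59.7  254.9] tip P [-226.1   59.7  229.9] q [ 0.08 -0.05  2.12  0.    1.07  0.  ] F [-0.  -1.7  0.7] gap 0.9 beta 0.1
turn/8deg [ 0.01 -0.    0.11] shift/40 in new axes [-0.66   2.28   0.998]
```

>>> {"api": "apply_moves", "payload": {"moves": [[[-0.17, 0.57, 0, 0, 0, 0, 0.9], [-0.17, 0.57, 0, 0, 0, 0, 0.9], [-0.16, 0.57, 0, 0, 0, 0, 0.9], [-0.16, 0.57, 0, 0, 0, 0.11, 0.9], [0, 0, 0.5, 0, 0, 0, 0.9], [0, 0, 0.5, 0, 0, 0, 0.9], [0, 0, 0, 0, 0, 0, 0.9]]]}}

```text
t: 7.35
tcp_pos: [469.7, 14.5, 214.3]
eef_rot: [-3.14, -0.0, 1.638]
force: [0.2, -0.2, 1.0]
finger_gap: 0.901
grip_force: 0.0
```

```bash
python3 - <<'E'
from h import *
rep(); gov((-137,27,89),-0.07)
a=snap('scene','s1.png')[200:350,300:500]; b=snap('top','t1.png')[180:330,290:490]
cv2.imwrite('pics/c1.png',cv2.resize(np.hstack([a,b]),None,fx=2,fy=2,interpolation=cv2.INTER_CUBIC)[:,:,::-1])
E
```

```text
t 7.35 tcp P [-137.2   28.8  214.3] tip P [-137.2   28.8  189.3] q [ 0.03  0.16  2.    0.    0.98 -0.04] F [ 0.2 -0.2  1. ] gap 0.9 beta -0.1
turn/8deg [-0.01 -0.    0.02] shift/40 in new axes [-0.044  0.008  2.506]
```

View pics/c1.png

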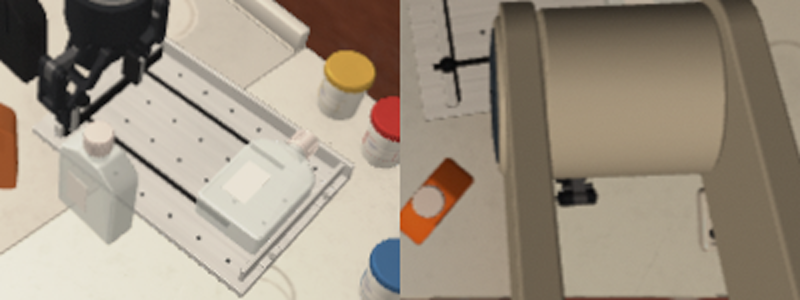

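The gripper is straight above the flask cap (scene crop, about (100,130)), with the fingers fore and aft of it. I'm descending.

>>> {"api": "apply_moves", "payload": {"moves": [[[-0.04, 0, 0.6, 0, 0, 0, 0.9], [0, 0, 0.6, 0, 0, 0, 0.9], [0, 0, 0.6, 0, 0, 0, 0.9], [0, 0, 0.4, 0, 0, 0, 0.9], [0, 0, 0.25, 0, 0, 0, 0.9], [0, 0, 0, 0, 0, 0, 0.9]]]}}

```text
t: 8.2
tcp_pos: [471.6, 13.2, 117.7]
eef_rot: [3.14, -0.001, 1.636]
force: [0.0, -0.4, 0.1]
finger_gap: 0.904
grip_force: 0.0
```

>>> {"api": "apply_moves", "payload": {"moves": [[[0, 0, 0, 0, 0, 0, 0.55], [0, 0, 0, 0, 0, 0, 0.45], [0, 0, 0, 0, 0, 0, 0.4], [0, 0, 0, 0, 0, 0, 0.38], [0, 0, 0, 0, 0, 0, 0.36], [0, 0, 0, 0, 0, 0, 0.36]]], "force": 20}}

```text
t: 8.95
tcp_pos: [472.3, 13.3, 118.2]
eef_rot: [3.139, -0.001, 1.636]
force: [0.3, 0.2, 7.0]
finger_gap: 0.425
grip_force: 16.6
```

```bash
python3 - <<'E'
from h import *
rep(); print(manip.get_obs()['grip_force']); gov((-121,27,89),0)
E
```

```text
t 8.95 tcp P [-134.8   27.3  118.2] tip P [-134.7   27.3   93.2] q [ 0.02  0.31  2.07  0.    0.76 -0.04] F [0.3 0.1 7. ] gap 0.43 beta 0.2
16.607146114110947
turn/8deg [ 0.02 -0.   -0.5 ] shift/40 in new axes [-0.007  0.345  0.106]
```

>>> {"api": "apply_moves", "payload": {"moves": [[[0, 0.05, 0, 0, 0, -0.1, 0.36], [0, 0.05, 0, 0, 0, -0.1, 0.36], [0, 0.05, 0, 0, 0, -0.1, 0.36], [0, 0.05, 0, 0, 0, -0.1, 0.36], [0, 0.05, 0, 0, 0, -0.1, 0.36]]]}}

```text
t: 9.57
tcp_pos: [478.8, 13.9, 118.2]
eef_rot: [-3.137, -0.001, 1.706]
force: [-14.2, -2.8, 27.9]
finger_gap: 0.425
grip_force: 27.8
```

>>> {"api": "apply_moves", "payload": {"moves": [[[0, 0.03, 0, 0, 0, 0, 0.36], [0, 0.03, 0, 0, 0, 0, 0.36]]]}}

```text
t: 9.82
tcp_pos: [480.4, 14.1, 118.3]
eef_rot: [-3.135, -0.001, 1.706]
force: [-17.1, -3.2, 30.6]
finger_gap: 0.426
grip_force: 32.0
```

```bash
python3 - <<'E'
from h import *
rep(); gov((-123,27,93),0)
snap('scene','s2.png')
E
```

```text
t 9.82 tcp P [-126.6   27.   118.3] tip P [-126.8   27.    93.3] q [ 0.03  0.33  2.05  0.    0.77 -0.11] F [-17.4  -0.9  30.6] gap 0.43 beta -0.4
turn/8deg [-0.05 -0.01  0.  ] shift/40 in new axes [0.001 0.091 0.007]
```

The reaction force rose to 17 N, so the foot has reached the edge. I'm opening and rising.

>>> {"api": "apply_moves", "payload": {"moves": [[[0, -0.05, 0, 0, 0, 0, 0.5], [0, 0, 0, 0, 0, 0, 0.75], [0, 0, 0, 0, 0, 0, 0.9], [0, 0, -0.3, 0, 0, 0, 0.9], [0, 0, -0.6, 0, 0, 0, 0.9], [0, 0, -0.7, 0, 0, 0, 0.9], [0, 0, -0.7, 0, 0, 0, 0.9], [0, -0.5, 0, 0, 0, 0, 0.3], [0, -1, 0, 0, 0, 0, 0], [0, -1, 0, 0, 0, 0, 0]]]}}

```text
t: 11.12
tcp_pos: [381.9, 0.6, 210.0]
eef_rot: [3.14, -0.001, 1.706]
force: [-0.5, 0.0, 0.9]
finger_gap: 0.263
grip_force: 0.0
```

```bash
python3 - <<'E'
from h import *
rep(); gov((-170,27,100),0)
a=snap('scene','s3.png')[200:350,300:500]; b=snap('top','t3.png')[180:330,290:490]
cv2.imwrite('pics/c3.png',cv2.resize(np.hstack([a,b]),None,fx=2,fy=2,interpolation=cv2.INTER_CUBIC)[:,:,::-1])
E
```

```text
t 11.12 tcp P [-226.1   26.9  210. ] tip P [-226.    26.9  185. ] q [-0.    0.02  2.17  0.    0.95 -0.14] F [-0.5  0.1  0.9] gap 0.26 beta 0.1
turn/8deg [ 0.01 -0.   -0.  ] shift/40 in new axes [0.003 1.402 2.126]
```

View pics/c3.png

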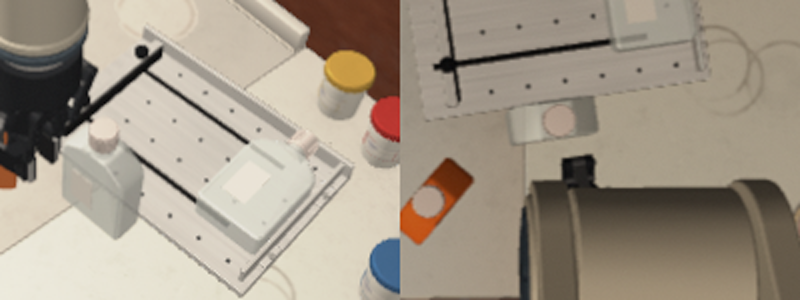

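The flask stands square with its foot against the edge (top crop, about (553,120)), and the shut fingers are behind it. I'm lowering them and pushing high.

>>> {"api": "apply_moves", "payload": {"moves": [[[0, 0, 0.7, 0, 0, 0, 0], [0, 0.3, 0.7, 0, 0, 0, 0], [0, 0.3, 0.7, 0, 0, 0, 0], [0, 0.3, 0, 0, 0, 0, 0], [0, 0.3, 0, 0, 0, 0, 0], [0, 0, 0, 0, 0, 0, 0]]]}}

```text
t: 11.98
tcp_pos: [432.3, 7.4, 126.7]
eef_rot: [3.138, -0.0, 1.706]
force: [-0.1, -0.2, -0.5]
finger_gap: -0.002
grip_force: 0.0
```

>>> {"api": "apply_moves", "payload": {"moves": [[[0, 0.2, 0, 0, 0, 0, 0], [0, 0.2, 0, 0, 0, 0, 0], [0, 0.2, 0, 0, 0, 0, 0], [0, 0.2, 0, 0, 0, 0, 0]]]}}

```text
t: 12.48
tcp_pos: [462.7, 11.6, 125.6]
eef_rot: [3.14, -0.001, 1.706]
force: [-0.2, -0.1, -0.8]
finger_gap: 0.001
grip_force: 0.0
```

```bash
python3 - <<'E'
from h import *
rep()
E
```

```text
t 12.47 tcp P [-144.5   26.9  125.6] tip P [-144.5   26.9  100.6] q [ 0.02  0.29  2.09  0.    0.77 -0.11] F [-0.2 -0.1 -0.8] gap 0.0 beta 0.1
```

>>> {"api": "apply_moves", "payload": {"moves": [[[0, 0.15, 0, 0, 0, 0, 0], [0, 0.15, 0, 0, 0, 0, 0], [0, 0.15, 0, 0, 0, 0, 0], [0, 0.15, 0, 0, 0, 0, 0], [0, 0.15, 0, 0, 0, 0, 0], [0, 0.15, 0, 0, 0, 0, 0], [0, 0.15, 0, 0, 0, 0, 0], [0, 0, 0, 0, 0, 0, 0], [0, 0, 0, 0, 0, 0, 0]]]}}

```text
t: 13.6
tcp_pos: [503.5, 17.2, 125.5]
eef_rot: [3.141, -0.001, 1.706]
force: [-0.2, 0.5, -0.7]
finger_gap: -0.001
grip_force: 0.0
```

```bash
python3 - <<'E'
from h import *
rep()
a=snap('scene','s4.png')[200:350,300:500]; b=snap('top','t4.png')[100:250,290:490]
cv2.imwrite('pics/c4.png',cv2.resize(np.hstack([a,b]),None,fx=2,fy=2,interpolation=cv2.INTER_CUBIC)[:,:,::-1])
E
```

```text
t 13.6 tcp P [-103.3   26.9  125.5] tip P [-103.3   26.9  100.5] q [ 0.03  0.34  2.    0.    0.8  -0.11] F [-0.2  0.6 -0.7] gap -0.0 beta 0.1
```

View pics/c4.png

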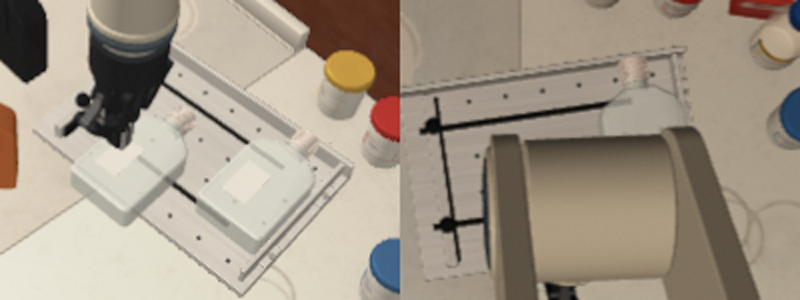

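The flask now lies flat with its foot at the front edge and its cap to the rear. I'm backing off, turning the gripper a quarter turn for two-point contact, and lowering behind the foot.

>>> {"api": "apply_moves", "payload": {"moves": [[[0, -0.9, 0, 0, 0, 0, 0], [0, -0.9, 0, 0, 0, 0, 0], [0, 0, 0, 0, 0, -1, 0.3], [0, 0, 0, 0, 0, -1, 0.6], [0, 0, 0, 0, 0, -1, 0.6], [0, 0, 0, 0, 0, -1, 0.6], [0, 0, 0, 0, 0, -1, 0.6], [0, 0, 0, 0, 0, -1, 0.6], [0, 0, 0, 0, 0, -1, 0.6], [0, 0, 0, 0, 0, -1, 0.6]]]}}

```text
t: 14.95
tcp_pos: [432.2, 7.5, 125.5]
eef_rot: [3.14, 0.001, 2.827]
force: [0.2, 0.1, -1.1]
finger_gap: 0.598
grip_force: 0.0
```

>>> {"api": "apply_moves", "payload": {"moves": [[[0, 0, 0, 0, 0, -1, 0.6], [0, 0, 0, 0, 0, -1, 0.6], [0, 0, 0, 0, 0, -1, 0.6], [0, 0, 0, 0, 0, -0.25, 0.6], [0, 0, 0, 0, 0, 0, 0.6]]]}}

```text
t: 15.58
tcp_pos: [432.3, 7.5, 125.5]
eef_rot: [3.141, 0.001, -3.009]
force: [-0.2, -0.2, 0.4]
finger_gap: 0.598
grip_force: 0.0
```

```bash
python3 - <<'E'
from h import *
rep(); gov((-160,27,25),np.pi/2)
im=snap('top','t5.png')[190:250,310:420]
a=snap('scene','s5.png')[200:350,300:500]; b=manip.capture('top')[100:250,290:490]
cv2.imwrite('pics/c5.png',cv2.resize(np.hstack([a,b]),None,fx=2,fy=2,interpolation=cv2.INTER_CUBIC)[:,:,::-1])
E
```

```text
t 15.57 tcp P [-175.2   26.9  125.5] tip P [-175.2   26.9  100.5] q [ 0.01  0.25  2.15  0.    0.75 -1.69] F [-0.2 -0.2  0.4] gap 0.6 beta 0.1
turn/8deg [ 0.    0.01 -0.02] shift/40 in new axes [-0.38   0.002  1.888]
```

View pics/c5.png

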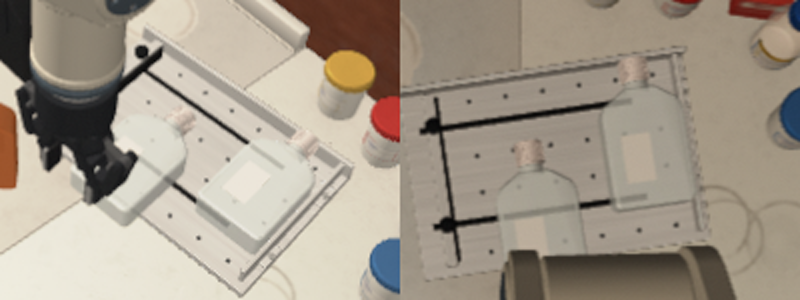

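>>> {"api": "apply_moves", "payload": {"moves": [[[0, 0, 0.6, 0, 0, 0, 0.6], [0, 0, 0.6, 0, 0, 0, 0.6], [0, 0, 0.6, 0, 0, 0, 0.6], [-0.3, 0, 0.05, 0, 0, 0, 0.6], [-0.3, 0, 0, 0, 0, 0, 0.6], [-0.3, 0, 0, 0, 0, 0, 0.6], [-0.25, 0, 0, 0, 0, 0, 0.6], [-0.25, 0, 0, 0, 0, 0, 0.6], [0, 0, 0, 0, 0, 0, 0.6]]]}}

```text
t: 16.85
tcp_pos: [489.2, 15.2, 51.8]
eef_rot: [3.141, 0.003, -3.007]
force: [-1.0, 0.3, 0.3]
finger_gap: 0.601
grip_force: 0.0
```

>>> {"api": "apply_moves", "payload": {"moves": [[[-0.25, 0, 0, 0, 0, 0, 0.6], [-0.25, 0, 0, 0, 0, 0, 0.6], [-0.2, 0, 0, 0, 0, 0, 0.6], [-0.15, 0, 0, 0, 0, 0, 0.6], [0, 0, 0, 0, 0, 0, 0.6]]]}}

```text
t: 17.48
tcp_pos: [522.4, 19.7, 51.7]
eef_rot: [3.141, 0.002, -3.007]
force: [-0.4, 0.9, 0.6]
finger_gap: 0.604
grip_force: 0.0
```

```bash
python3 - <<'E'
from h import *
rep()
E
```

```text
t 17.48 tcp P [-84.3  26.9  51.7] tip P [-84.2  26.9  26.7] q [ 0.03  0.49  2.    0.    0.66 -1.67] F [-0.3  1.   0.6] gap 0.6 beta 0.1
```

>>> {"api": "apply_moves", "payload": {"moves": [[[-0.08, 0, 0, 0, 0, 0, 0.6], [-0.08, 0, 0, 0, 0, 0, 0.6], [-0.08, 0, 0, 0, 0, 0, 0.6]]]}}

```text
t: 17.85
tcp_pos: [530.9, 21.0, 51.5]
eef_rot: [3.141, 0.0, -3.007]
force: [-12.1, -2.7, 7.5]
finger_gap: 0.598
grip_force: 5.3
```

>>> {"api": "apply_moves", "payload": {"moves": [[[-0.05, 0, 0, 0, 0, 0, 0.6], [-0.04, 0, 0, 0, 0, 0, 0.6]]]}}

```text
t: 18.1
tcp_pos: [530.9, 21.1, 51.0]
eef_rot: [3.14, -0.007, -3.007]
force: [-16.9, -2.8, 12.1]
finger_gap: 0.597
grip_force: 8.0
```

>>> {"api": "apply_moves", "payload": {"moves": [[[0.1, 0, 0, 0, 0, 0, 0.6], [0.3, 0, 0, 0, 0, 0, 0.6], [0.4, 0, -0.5, 0, 0, 0, 0.3], [0, 0, -0.8, 0, 0, 0, 0], [0, 0, -0.8, 0, 0, 0, 0], [0, 0, -0.8, 0, 0, 0, 0], [0, 0, -0.8, 0, 0, 0, 0]]]}}

```text
t: 18.98
tcp_pos: [502.5, 17.0, 200.7]
eef_rot: [3.141, 0.002, -3.007]
force: [-0.1, -0.3, -0.1]
finger_gap: 0.0
grip_force: 0.0
```

```bash
python3 - <<'E'
from h import *
rep(); gov((2,157,175),np.pi/2)
print('black', P(onz('top',273,212,100)),P(onz('top',240,207,157)))
E
```

```text
t 18.98 tcp P [-104.4   26.9  200.7] tip P [-104.3   26.9  175.7] q [ 0.03  0.23  1.95  0.    0.96 -1.68] F [-0.2 -0.3 -0.1] gap 0.0 beta 0.1
turn/8deg [ 0.    0.02 -0.  ] shift/40 in new axes [-2.659  3.253  0.018]
black [-49.25300836 199.82431051 100.        ] [-38.20669426 253.5048979  157.        ]
```

>>> {"api": "apply_moves", "payload": {"moves": [[[-0.78, 0, 0, 0, 0, 0, 0], [-0.78, 0.2, 0, 0, 0, 0, 0], [-0.78, 0.7, 0, 0, 0, 0, 0], [-0.78, 0.7, 0, 0, 0, 0, 0], [0, 0.8, 0, 0, 0, 0, 0], [0, 0.78, 0, 0, 0, 0, 0], [0, 0, 0, 0, 0, 0, 0]]]}}

```text
t: 19.85
tcp_pos: [608.8, 161.6, 199.7]
eef_rot: [3.141, 0.002, -3.004]
force: [-0.0, -0.1, -0.7]
finger_gap: 0.0
grip_force: 0.0
```

```bash
python3 - <<'E'
from h import *
rep(); gov((20,154,21),np.pi/2)
a=snap('scene','s6.png')[180:330,300:500]; b=snap('top','t6.png')[100:250,230:430]
cv2.imwrite('pics/c6.png',cv2.resize(np.hstack([a,b]),None,fx=2,fy=2,interpolation=cv2.INTER_CUBIC)[:,:,::-1])
E
```

```text
t 19.85 tcp P [ 20.5 155.8 199.7] tip P [ 20.5 155.9 174.7] q [ 0.26  0.42  1.68  0.    1.05 -1.45] F [-0.1 -0.1 -0.7] gap 0.0 beta 0.1
turn/8deg [0.01 0.01 0.02] shift/40 in new axes [ 0.011 -0.046  3.841]
```

View pics/c6.png

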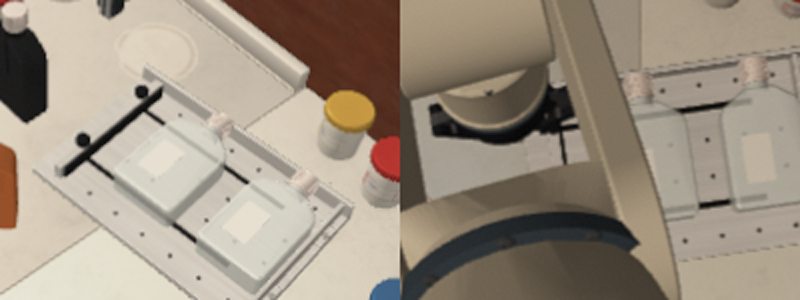

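Both flasks lie flat with their caps at the rear rail, so I'm lowering outside the bar.

>>> {"api": "apply_moves", "payload": {"moves": [[[0, -0.02, 0.6, 0, 0, 0, 0], [0, 0, 0.6, 0, 0, 0, 0], [0, 0, 0.6, 0, 0, 0, 0], [0, 0, 0.6, 0, 0, 0, 0], [0, 0, 0.6, 0, 0, 0, 0], [0, 0, 0.5, 0, 0, 0, 0], [0, 0, 0.3, 0, 0, 0, 0], [0, 0, 0, 0, 0, 0, 0]]]}}

```text
t: 20.95
tcp_pos: [609.3, 158.8, 47.1]
eef_rot: [3.141, 0.0, -3.007]
force: [0.3, 0.6, -0.7]
finger_gap: -0.005
grip_force: 0.0
```

```bash
python3 - <<'E'
from h import *
rep()
E
```

```text
t 20.95 tcp P [ 20.6 153.   47.1] tip P [ 20.6 153.   22.1] q [ 0.25  0.61  1.76  0.    0.77 -1.45] F [ 0.3  0.5 -0.7] gap -0.01 beta 0.0
```

>>> {"api": "apply_moves", "payload": {"moves": [[[0, -0.2, 0, 0, 0, 0, 0], [0, -0.25, 0, 0, 0, 0, 0], [0, -0.25, 0, 0, 0, 0, 0], [0, -0.25, 0, 0, 0, 0, 0], [0, -0.25, 0, 0, 0, 0, 0], [0, -0.25, 0, 0, 0, 0, 0], [0, -0.2, 0, 0, 0, 0, 0], [0, -0.1, 0, 0, 0, 0, 0]]]}}

```text
t: 21.95
tcp_pos: [619.3, 89.4, 47.8]
eef_rot: [3.141, 0.002, -3.007]
force: [0.2, 4.4, 2.9]
finger_gap: -0.001
grip_force: 2.3
```

>>> {"api": "apply_moves", "payload": {"moves": [[[0, -0.1, 0, 0, 0, 0, 0], [0, -0.1, 0, 0, 0, 0, 0], [0, -0.1, 0, 0, 0, 0, 0]]]}}

```text
t: 22.32
tcp_pos: [620.8, 77.8, 47.8]
eef_rot: [3.141, 0.001, -3.006]
force: [0.7, 4.6, 3.4]
finger_gap: -0.002
grip_force: 2.3
```

```bash
python3 - <<'E'
from h import *
rep()
E
```

```text
t 22.32 tcp P [21.  71.2 47.8] tip P [21.1 71.3 22.8] q [ 0.12  0.61  1.77  0.    0.77 -1.58] F [1.3 4.4 3.4] gap -0.0 beta 0.1
```

>>> {"api": "apply_moves", "payload": {"moves": [[[0, -0.08, 0, 0, 0, 0, 0], [0, -0.08, 0, 0, 0, 0, 0]]]}}

```text
t: 22.58
tcp_pos: [621.6, 71.4, 47.8]
eef_rot: [3.141, 0.001, -3.007]
force: [2.5, 4.5, 3.1]
finger_gap: 0.001
grip_force: 2.2
```

>>> {"api": "apply_moves", "payload": {"moves": [[[0, -0.06, 0, 0, 0, 0, 0], [0, -0.04, 0, 0, 0, 0, 0]]]}}

```text
t: 22.82
tcp_pos: [622.1, 67.4, 47.7]
eef_rot: [3.141, 0.001, -3.007]
force: [1.4, 3.5, 3.2]
finger_gap: -0.001
grip_force: 2.0
```

>>> {"api": "apply_moves", "payload": {"moves": [[[0, -0.05, 0, 0, 0, 0, 0], [0, -0.05, 0, 0, 0, 0, 0]]]}}

```text
t: 23.08
tcp_pos: [622.5, 64.1, 47.7]
eef_rot: [3.14, 0.001, -3.007]
force: [-0.0, 14.7, 3.5]
finger_gap: 0.001
grip_force: 7.4
```

>>> {"api": "apply_moves", "payload": {"moves": [[[0, -0.04, 0, 0, 0, 0, 0], [0, -0.03, 0, 0, 0, 0, 0]]]}}

```text
t: 23.32
tcp_pos: [622.6, 63.7, 47.8]
eef_rot: [3.137, 0.001, -3.008]
force: [-1.0, 25.4, 2.6]
finger_gap: 0.001
grip_force: 12.9
```

```bash
python3 - <<'E'
from h import *
rep()
E
```

```text
t 23.32 tcp P [21.  57.  47.8] tip P [21.  57.1 22.8] q [ 0.1   0.61  1.77  0.01  0.77 -1.61] F [ 2.4 25.3  2.6] gap 0.0 beta 0.1
```

The push force is now 25 N, so the row is closed up. I'm retreating and checking.

>>> {"api": "apply_moves", "payload": {"moves": [[[0, 0.1, 0, 0, 0, 0, 0], [0, 0.25, 0, 0, 0, 0, 0], [0, 0, -0.6, 0, 0, 0, 0], [0, 0, -0.8, 0, 0, 0, 0], [0, 0, -0.8, 0, 0, 0, 0], [0, 0, -0.8, 0, 0, 0, 0], [0.7, 0, -0.8, 0, 0, 0, 0], [1, 0, -0.5, 0, 0, 0, 0], [1, 0, 0, 0, 0, 0, 0], [1, 0, 0, 0, 0, 0, 0]]]}}

```text
t: 24.58
tcp_pos: [472.5, 54.3, 219.5]
eef_rot: [3.142, 0.001, -3.007]
force: [-1.1, -1.0, -0.2]
finger_gap: 0.0
grip_force: 0.0
```

>>> {"api": "apply_moves", "payload": {"moves": [[[1, 0, 0, 0, 0, 0, 0], [1, 0, 0, 0, 0, 0, 0], [0, 0, 0, 0, 0, 0, 0]]]}}

```text
t: 24.95
tcp_pos: [391.9, 43.4, 219.0]
eef_rot: [3.141, -0.001, -3.007]
force: [1.1, -0.8, 0.3]
finger_gap: -0.0
grip_force: 0.0
```

```bash
python3 - <<'E'
from h import *
rep()
a=snap('scene','s7.png')[180:330,300:500]; b=snap('top','t7.png')[100:250,270:470]
cv2.imwrite('pics/c7.png',cv2.resize(np.hstack([a,b]),None,fx=2,fy=2,interpolation=cv2.INTER_CUBIC)[:,:,::-1])
E
```

```text
t 24.95 tcp P [-210.4   67.9  219. ] tip P [-210.4   67.9  194. ] q [ 0.11  0.03  2.13  0.    0.98 -1.6 ] F [ 1.  -0.9  0.3] gap -0.0 beta -0.1
```

View pics/c7.png

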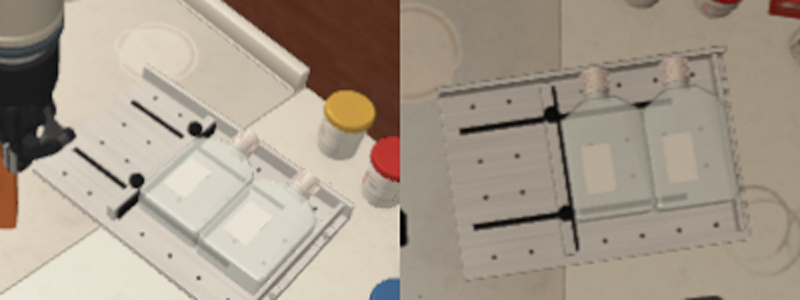

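The bar, both flasks and the right-hand rail stand snug, square and flat. Both caps are at the rear rail (top crop, about (595,70) and (676,60)), so I'm handing in.

```bash
python3 -c "
from rig import manip
print(manip.close_job())"
```

```text
the job is handed in; nothing more can be done
None
```

I handed the job in at about 25 s. The flask was tipped over the edge and pushed home to the rear rail, and the bar was closed up on both flasks, with the arm clear; before tipping, I slid the foot up to the edge in a light grip without lifting it, because the arm couldn't push that low. The last pictures show the row snug and square, but no verdict came back.

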